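# Sort the wax ring blanks and snap the case shut

### The job

Tidy the goldsmith's bench: put the green wax ring blank in the green bay of the small black case and the blue blank in the blue bay, then set the orange cover on the case and press it down, past the resistance of its two spring clips, until it snaps home flat on the grey sprung rim. Do not let go or ease off then: finish with the gripper still pressing the closed cover down firmly, with about 10 N, so that the rim sinks a little. Leave the jar, the copper bowl and the steel block where they are.

Things in the scene. Friction and masses are not known exactly. Their poses are not given: they have to be found in the camera images.
- case: open black case fixed to the bench, outside 88 mm along its x, 100 mm along its y, 42 mm high, walls and floor 4 mm thick; origin at the centre of its underside, z up. A divider (4 mm thick, top 24 mm above the bench) parts it into two bays, each 80 mm (x) by 44 mm (y) inside: green floor and green end panel at +y, blue at -y. A spring clip stands at the middle of each y end
- green_bay (a point): middle of the green bay's floor, 4 mm above the bench; axes as the case's
- blue_bay (a point): middle of the blue bay's floor, 4 mm above the bench; axes as the case's
- clip_green (a joint): spring clip at the case's green (+y) end, m it is pushed outward: 0 free, at most 0.006; 4 N to start it, then 2.5 N per mm. Its steel nose is a smooth round bar, 10 mm diameter, 34 mm long along the case's x, axis 49 mm above the bench and 55.6 mm from the case's middle along y; top 54 mm above the bench
- clip_blue (a joint): the same clip at the blue (-y) end. Lowering the cover, its lips meet both noses about 10 mm above home; the resistance rises to 10 to 14 N, is gone about 4 mm above home, and the noses then pull the cover onto the rim
- rim (a joint): grey sprung rim frame all round the top of the case, on which the cover seats; m it is pushed down: 0 free (top 42 mm above the bench), at most 0.003. The clips' hold alone does not move it: it starts to sink when the closed cover is pressed with about 4 N, and is about 1.5 mm down at 10 N
- cover: orange cover, loose, standing level on its four pins: plate 88 mm (its x) by 100 mm (its y), 6 mm thick, about 90 g; origin at the centre of the plate's underside (16 mm above the bench at the start), z up. At the middle of both y ends a rounded lip, 3 mm radius, sticks out 3 mm; the clips catch these. Fits either way round. Home: underside of the plate on the rim, 42 mm above the bench
- cover_handle (a point): centre of the cover's black bar handle, 14 mm thick along x, 46 mm long along y, 26 mm high, upright on the plate's middle; 19 mm above the plate's underside, 13 mm above its top; axes as the cover's. Under the plate's corners are four pins, 8 mm diameter, 16 mm long with tapered ends, that enter the case's inside corners with 2.5 mm clearance
- wax_green_mid (a point): centre of the green wax ring blank, a loose upright short tube, outside diameter 26 mm, bore 14 mm, 20 mm high (centre 10 mm above the bench), about 20 g
- wax_blue_mid (a point): centre of the blue wax ring blank, same size as the green one
- wax_green: the green blank itself; origin at the centre of its underside
- wax_blue: the blue blank itself; origin at the centre of its underside
- jar: bystander: glass jar with white cap, 52 mm diameter, 75 mm high; origin at the centre of its underside
- pickle_bowl: bystander: copper bowl, 80 mm across, 40 mm high; origin at the centre of its underside
- bench_block: bystander: steel bench block, 65 x 65 x 22 mm; origin at the centre of its underside

How it is judged:
On the way, in this order (a step that is already met when the one before it is completed fails the run):
1. both blanks lie in the bays of their own colour, let go (x of wax_green_mid in the frame of green_bay between -0.034 and 0.034 m and y of wax_green_mid in the frame of green_bay between -0.016 and 0.016 m and z of wax_green_mid in the frame of green_bay below 0.018 m and x of wax_blue_mid in the frame of blue_bay between -0.034 and 0.034 m and y of wax_blue_mid in the frame of blue_bay between -0.016 and 0.016 m and z of wax_blue_mid in the frame of blue_bay below 0.018 m and contact force between the fingers and wax_green below 0.2 N and contact force between the fingers and wax_blue below 0.2 N), for 0.2 s.
2. the cover has snapped home on the case (z of cover_handle in the frame of case below 0.0632 m and horizontal distance between cover_handle and case below 0.005 m and angle between the z axis of cover and the z axis of case, either way round below 0.05 rad and angle between the x axis of cover and the x axis of case, either way round below 0.1 rad), for 0.2 s.
At the end, for the whole second after the job is handed in: Both blanks in the bays of their own colour; the cover snapped home (within 2.2 mm of lying on the rim, level within 0.05 rad, centred within 5 mm, square within 0.1 rad) and at rest, and the gripper's fingers still on it, pressing it so that the sprung rim stays at least 0.6 mm down (about 5 N) (all of step 2 and x of wax_green_mid in the frame of green_bay between -0.034 and 0.034 m and y of wax_green_mid in the frame of green_bay between -0.016 and 0.016 m and z of wax_green_mid in the frame of green_bay below 0.018 m and x of wax_blue_mid in the frame of blue_bay between -0.034 and 0.034 m and y of wax_blue_mid in the frame of blue_bay between -0.016 and 0.016 m and z of wax_blue_mid in the frame of blue_bay below 0.018 m and contact force between the fingers and cover above 2 N and value of joint rim above 0.0006 m and linear speed of cover below 0.01 m/s); the arm keeps its last pose, push and grip.
It fails at once if the jar is disturbed (moved more than 30 mm) (distance of jar from where it was at the start of the episode above 0.03 m).
It fails at once if the copper bowl is disturbed (moved more than 30 mm) (distance of pickle_bowl from where it was at the start of the episode above 0.03 m).
It fails at once if the steel block is disturbed (moved more than 30 mm) (distance of bench_block from where it was at the start of the episode above 0.03 m).
It also fails if it takes over 72 s, if anything falls off the work surface, if the arm or the gripper's body presses on something with over 40 N, if the wrist force passes 120 N, or if a joint passes its speed limit or range.

### The arm

A 7-joint arm with a two-finger parallel gripper is mounted at the origin on the work surface. World frame = base frame: x ahead of the robot, y to its left, z up, the work surface at z = 0. Lengths are in m, angles in rad, forces in N, time in s.
With the tool pointing down it reaches from about 0.35 to 0.9 m from the base axis. Payload 19.9 kg.
Tool frame: the origin (TCP) lies at the very end of the fingers, on their centre line; the grasp point (between the pads) lies 19 mm behind it (grip_point_offset is the z of the grasp point in the tool frame, in m); z points along the fingers, y is the line along which they close (so a half turn about z gives the same grasp; the last joint's range is limited). The gripper opens to 85 mm and grips with 20 to 120 N. Pads are 22 mm wide; open, the fingers measure 114 mm over their backs; the gripper's body (76 mm by 85 mm) begins 54 mm behind the grasp point. The pads swing forward as they close: fully open they stand 13 mm farther back than shut.
Start: joints at [-1.208, 0.417, -0.01, 1.614, 0.005, 1.111, -0.053], TCP at [0.246, 0.574, 0.203] pointing down, gripper open.
Joint ranges: [-2.81, 2.81], [-0.39, 2.02], [-1.27, 1.25], [0.06, 2.57], [-1.19, 4.33], [0.19, 2], [-2.82, 2.82]. Speed limits (rad/s): [1.89, 1.89, 2.39, 2.39, 3.01, 3.01, 3.01].

### API

Orientations are given as a rotation vector (axis times angle).
In Python, from cell import * gives the robot as it stands.
- The arm moves only by the tool drive_tool, never from a script. Its argument "motion" is a list of rows, each a list of 6 numbers: the shift along the tool's x, y, z in mm, then the turn, a rotation vector about the tool's x, y, z in degrees. A call has 1 to 8 rows; each row shifts and turns the commanded pose from where the row before left it, along the tool's axes as they then stand; what a row does not reach is not made up. A row lasts 1/8 s, in which the tool goes at most 62.5 mm and 10.7 degrees, less where a joint would pass 70% of its speed; a pose out of reach is approached as far as the arm can. A call with a gripper value outside its range is refused whole. "gripper" is the finger opening in mm, from 0 to 85.4, set as the call begins (left out, the last holds). The fingers move at their own pace and stop on an object; "squeeze" is the grip in N (left out, the last holds). Time passes only in rows, so rows that do not move let the fingers close. It gives the time, the measured TCP pose, the force, the opening and the grip force at its end, in the units of the state.
- observe(): the state, without advancing time (a new reading comes with each control period).
- capture(name): name is "side" or "top"; returns a dict with "image" (420x560x3 uint8, red, green, blue), "z_map" (420x560 float32, m along the optical axis (not along the pixel's ray), 0 where there is no reading), "fx", "fy", "cx", "cy" (pixels), "R" (3x3) and "t" (3): a world point X has camera coordinates R X + t. Camera axes: x right, y down, z forward; pixel columns grow to the right and rows downward; lengths in m; the calibration is good to about 2 mm. A picture is of the moment at which its call begins.
- hand_in(): hands the job in; it is judged then, once.
The state is a dict: "time_s": time; "q": joint angles; "dq": joint speeds; "effort": joint torques, N m; "eef_pos": TCP position; "tool_rot": TCP orientation; "wrist_force": force on the tool from outside, world axes, zero at the start; "torque": the same for the moment, N m; "gripper_width": finger opening in m; "gripper_force": force on a finger pad.
Only numpy, scipy, OpenCV 4.12 (cv2) and the standard library are available. Lean on these libraries where they do the work, as an engineer would, in place of code of your own. Each camera call takes 0.05 s, during which the arm holds its last target. There are 200 camera calls.

## Working session

There is one attempt and no reset: what is moved stays moved. The work goes in short steps, Python scripts to look and compute and a tool call to move; the robot and the scene stay as the last step left them, time stands still between calls to the robot, and variables do not carry over. Pictures are saved under pics/ and viewed, at most 10 in all, crops included, and the job is handed in when it is done.

Besides the shell and the picture viewer there is one more tool, called after "Request:" as name(argument=value, ...), one argument or row to a line, values as JSON. drive_tool: Moves the arm, as the interface text tells. Its arguments: {"type":"object","properties":{"motion":{"type":"array","items":{"type":"array","items":{"type":"number"}}},"gripper":{"type":"number"},"squeeze":{"type":"number"}},"required":["motion"]}

```bash
mkdir -p pics; ls
python3 - <<'E'
from cell import *
import cv2,numpy as np
for n in("top","side"):
    c=capture(n); cv2.imwrite(f"pics/{n}0.png",c["image"][:,:,::-1])
    np.savez(f"{n}0.npz",**c)
    print(n,c["fx"],c["cx"],c["cy"],np.round(-c["R"].T@c["t"],3),np.round(c["R"],3).tolist())
print(observe())
E
```

```text
pics
top 461.5494524495687 279.8977051187225 209.68431389899462 [0.492 0.02  1.269] [[-0.025, -1.0, -0.0], [-0.998, 0.025, -0.055], [0.055, -0.001, -0.998]]
side 442.89763894748836 275.23767919542377 212.1490332460771 [ 0.045 -0.737  0.664] [[0.827, -0.562, -0.005], [-0.314, -0.454, -0.834], [0.466, 0.691, -0.552]]
{'time_s': 0.1, 'q': array([-1.20747617,  0.41793292, -0.01030554,  1.61411162,  0.00467041,
        1.1107107 , -0.05300673]), 'dq': array([-1.09263289e-03, -1.05621947e-03,  9.61548395e-04, -5.22539491e-04,
       -2.54150595e-03,  4.14343219e-05, -1.50327333e-03]), 'effort': array([ 2.78243977e-03, -8.65832090e+01,  6.81403019e-01, -4.35642886e+01,
        1.93103822e-02,  5.01844930e-03,  4.97141127e-05]), 'eef_pos': array([0.246022  , 0.57416163, 0.20291219]), 'tool_rot': array([-6.3153736e-01, -3.0772870e+00,  1.7683339e-03]), 'wrist_force': array([-0.28625545,  0.1503318 , -0.42541927]), 'torque': array([-0.02847836, -0.01487031, -0.00610914]), 'gripper_force': 0.0, 'gripper_width': 0.08554243775549143}
```

View pics/top0.png

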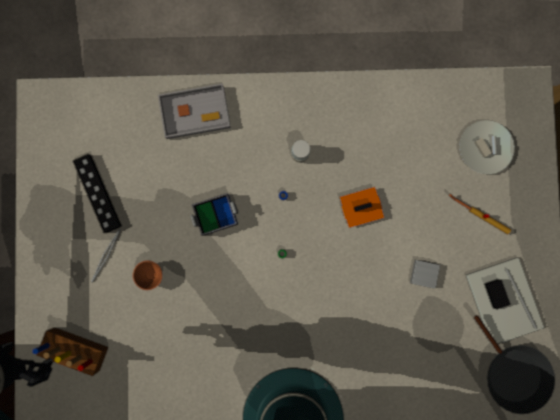

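View pics/side0.png

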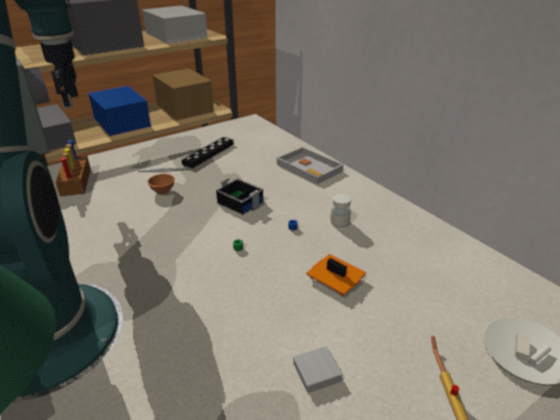

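Top view: case about (215,214), green blank (282,253), blue blank (283,195), cover (362,207), jar (301,149), bowl (148,275) and block (425,272). The side view agrees. Next I measure with colour masks.

```bash
cat > h.py <<'E'
import cv2,numpy as np
def load(n): return dict(np.load(n+".npz"))
def ray(c,u,v,z):
    C=-c["R"].T@c["t"]; d=c["R"].T@np.array([(u-c["cx"])/c["fx"],(v-c["cy"])/c["fy"],1.])
    return C+d*(z-C[2])/d[2]
def blob(c,f,box):
    im=c["image"].astype(int); x0,y0,x1,y1=box
    r,g,b=[im[...,i] for i in range(3)]
    m=f(r,g,b); w=np.zeros_like(m); w[y0:y1,x0:x1]=1; m=(m&w).astype(np.uint8)
    n,l,s,ce=cv2.connectedComponentsWithStats(m)
    k=1+s[1:,4].argmax(); return (l==k).astype(np.uint8),ce[k],s[k,4]
def world(c,m):  # points of mask by depth
    v,u=np.nonzero(m); z=c["z_map"][v,u]; ok=z>0; u,v,z=u[ok],v[ok],z[ok]
    P=np.c_[(u-c["cx"])/c["fx"]*z,(v-c["cy"])/c["fy"]*z,z]
    return (P-c["t"])@c["R"]
G=lambda r,g,b:(g>r*1.4)&(g>b*1.25)&(g>35)
B=lambda r,g,b:(b>r*1.4)&(b>g*1.25)&(b>45)
O=lambda r,g,b:(r>1.7*g)&(g>b*1.5)&(r>110)
E
python3 - <<'E'
from h import *
t,s=load("top0"),load("side0")
for nm,f,bt,bs in(("green",G,(265,240,300,270),(225,232,252,256)),("blue",B,(268,182,300,208),(280,214,305,236))):
    for c,b in((t,bt),(s,bs)):
        m,ce,a=blob(c,f,b); P=world(c,m)
        print(nm,ce,a,np.round(ray(c,*ce,.012),4),"depth z pct",np.round(np.percentile(P[:,2],[5,50,95]),4),"med",np.round((P.min(0)+P.max(0))/2,4))
m,ce,a=blob(t,O,(330,175,395,240))
h=cv2.convexHull(np.argwhere(m)[:,::-1].astype(np.int32))
W=np.array([ray(t,*p[0],.022)[:2] for p in h],np.float32)*1000
print("cover",ce,a,cv2.minAreaRect(W))
# case: depth heights
P=np.zeros((420,560));m=np.ones((420,560),np.uint8)
t2=world(t,(t["z_map"]>0).astype(np.uint8)); Z=np.full((420,560),np.nan);Z[t["z_map"]>0]=t2[:,2]
XY=np.full((420,560,2),np.nan);XY[t["z_map"]>0]=t2[:,:2]
def rect(box,lo,hi):
    x0,y0,x1,y1=box; k=np.zeros_like(Z,bool);k[y0:y1,x0:x1]=1
    k&=(Z>lo)&(Z<hi); return k.sum(),cv2.minAreaRect((XY[k]*1000).astype(np.float32)),np.nanmedian(Z[k])
print("case",rect((180,180,255,250),.030,.07)); print("coverd",rect((330,175,395,240),.012,.07)); print("handle",rect((330,175,395,240),.036,.07))
print("jar",rect((285,130,320,165),.05,.09))
a=cv2.resize(t["image"][180:250,180:265],None,fx=7,fy=7,interpolation=cv2.INTER_CUBIC)
cv2.imwrite("pics/case.png",np.clip(a[:,:,::-1]*1.8,0,255).astype(np.uint8))
E
```

```text
green [282.15555556 253.42222222] 45 [0.4431 0.0154 0.012 ] depth z pct [-0.0016  0.0185  0.0224] med [0.4433 0.0157 0.0091]
green [237.68292683 244.82926829] 82 [0.442  0.0144 0.012 ] depth z pct [0.0042 0.0148 0.0202] med [0.4413 0.0145 0.012 ]
blue [283.09615385 195.11538462] 52 [0.6016 0.0088 0.012 ] depth z pct [-0.0016  0.0185  0.0237] med [0.6014 0.0089 0.0101]
blue [292.58108108 224.39189189] 74 [0.6009 0.0085 0.012 ] depth z pct [0.0055 0.0158 0.02  ] med [0.6014 0.0071 0.0113]
cover [360.55725971 206.94683027] 978 ((563.3677978515625, -202.62652587890625), (86.5827407836914, 102.94084930419922), 14.845368385314941)
case (np.int64(353), ((554.0862426757812, 195.72964477539062), (88.13035583496094, 120.92794036865234), 16.555984497070312), np.float64(0.04228462680829738))
coverd (np.int64(1227), ((564.20068359375, -201.44134521484375), (87.84614562988281, 106.07192993164062), 14.386828422546387), np.float64(0.022342999648338892))
handle (np.int64(95), ((564.1600341796875, -201.22682189941406), (13.87578010559082, 46.11991500854492), 14.47908878326416), np.float64(0.048088674875914623))
jar (np.int64(267), ((716.9497680664062, -38.816497802734375), (44.92174530029297, 45.36880111694336), 61.840423583984375), np.float64(0.07466738260777549))
```

View pics/case.png

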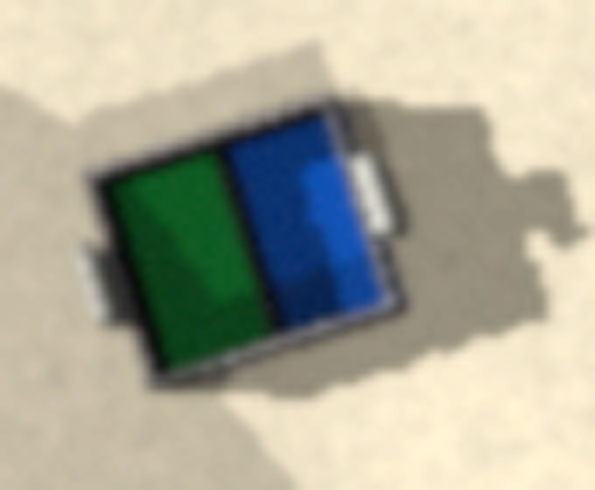

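Depth gives the case at (0.554, 0.196), x axis at 16.6°, with green at +y (left). The cover is at (0.564, -0.201), 14.5°. I turn the tool so its y lies along the case's x.

Request:
drive_tool(
  motion=[
    [0, 0, 0, 0, 0, 10],
    [0, 0, 0, 0, 0, 10],
    [0, 0, 0, 0, 0, 10],
    [0, 0, 0, 0, 0, 10],
    [0, 0, 0, 0, 0, 10.2],
    [0, 0, 0, 0, 0, 0],
  ],
  gripper=55,
  squeeze=25,
)

```text
time_s: 0.85
eef_pos: [0.2459, 0.5744, 0.2031]
tool_rot: [1.876, 2.52, -0.001]
wrist_force: [0.6, 0.4, 0.5]
gripper_width: 0.055
gripper_force: 0.0
```

```bash
cat > go.py <<'E'
import sys,numpy as np
from scipy.spatial.transform import Rotation as Ro
from cell import observe
def go(*t):
    o=observe(); R=Ro.from_rotvec(o["tool_rot"]).as_matrix(); x,y,z,a=t
    y_=R[:2,1]; cur=np.degrees(np.arctan2(y_[1],y_[0])); da=(cur-a+90)%180-90
    print("pos",np.round(o["eef_pos"]*1e3,1),"shift mm",np.round(R.T@(np.array([x,y,z])-o["eef_pos"])*1e3,1),"turn",round(da,2),"tilt",np.round(np.degrees(np.arccos(-R[2,2])),2),
      "w",round(o["gripper_width"]*1e3,1),"F",np.round(o["wrist_force"],1),"t",o["time_s"])
if __name__=="__main__": go(*map(float,sys.argv[1:]))
E
python3 go.py .4425 .0150 .06 16.6
```

```text
pos [245.9 574.4 203.1] shift mm [-592.1   27.9  143.6] turn 0.07 tilt 0.04 w 55.0 F [0.6 0.4 0.5] t 0.85
```

Request:
drive_tool(
  motion=[
    [-30, 2, 0, 0, 0, 0],
    [-40, 2, 0, 0, 0, 0],
    [-40, 2, 0, 0, 0, 0],
    [-40, 2, 0, 0, 0, 0],
    [-40, 2, 0, 0, 0, 0],
    [-40, 2, 0, 0, 0, 0],
    [-40, 2, 0, 0, 0, 0],
    [-40, 2, 0, 0, 0, 0],
  ],
)

```text
time_s: 1.85
eef_pos: [0.3504, 0.2806, 0.2035]
tool_rot: [1.871, 2.524, 0.0]
wrist_force: [2.0, -0.9, -0.1]
gripper_width: 0.0546
gripper_force: 0.0
```

Request:
drive_tool(
  motion=[
    [-40, 2, 10, 0, 0, 0],
    [-40, 2, 20, 0, 0, 0],
    [-40, 2, 20, 0, 0, 0],
    [-40, 2, 25, 0, 0, 0],
    [-40, 2, 25, 0, 0, 0],
    [-40, 1, 25, 0, 0, 0],
    [-30, 1, 18, 0, 0, 0],
    [-12, 0, 0, 0, 0, 0],
  ],
)

```text
time_s: 2.85
eef_pos: [0.4417, 0.0135, 0.0596]
tool_rot: [-1.874, -2.52, 0.003]
wrist_force: [-0.3, 1.4, 0.1]
gripper_width: 0.055
gripper_force: 0.0
```

Request:
drive_tool(
  motion=[
    [0, 0, 0, 0, 0, 0],
    [0, 0, 0, 0, 0, 0],
  ],
)

```text
time_s: 3.1
eef_pos: [0.4423, 0.0164, 0.0611]
tool_rot: [1.874, 2.521, 0.002]
wrist_force: [0.7, 0.5, 0.7]
gripper_width: 0.055
gripper_force: 0.0
```

```bash
python3 go.py .4425 .0150 .003 16.6
```

```text
pos [442.3  16.4  61.1] shift mm [-1.4 -0.3 58.1] turn 0.15 tilt 0.06 w 55.0 F [0.7 0.5 0.7] t 3.1
```

Request:
drive_tool(
  motion=[
    [-1, 0, 20, 0, 0, 0],
    [0, 0, 20, 0, 0, 0],
    [0, 0, 13, 0, 0, 0],
    [0, 0, 5, 0, 0, 0],
    [0, 0, 0, 0, 0, 0],
  ],
)

```text
time_s: 3.72
eef_pos: [0.4425, 0.0144, 0.0027]
tool_rot: [1.877, 2.519, 0.0]
wrist_force: [-0.0, 0.2, 0.6]
gripper_width: 0.055
gripper_force: 0.0
```

Request:
drive_tool(
  motion=[
    [0, 0, 0, 0, 0, 0],
    [0, 0, 0, 0, 0, 0],
    [0, 0, 0, 0, 0, 0],
    [0, 0, 0, 0, 0, 0],
    [0, 0, 0, 0, 0, 0],
    [0, 0, 0, 0, 0, 0],
  ],
  gripper=15,
  squeeze=25,
)

```text
time_s: 4.47
eef_pos: [0.4424, 0.0142, 0.0025]
tool_rot: [1.877, 2.519, -0.0]
wrist_force: [-0.3, -0.1, -0.3]
gripper_width: 0.0147
gripper_force: 0.0
```

Request:
drive_tool(
  motion=[
    [0, 0, -10, 0, 0, 0],
    [0, 0, -25, 0, 0, 0],
    [0, 0, -30, 0, 0, 0],
    [0, 0, -30, 0, 0, 0],
    [0, 0, 0, 0, 0, 0],
  ],
)

```text
time_s: 5.1
eef_pos: [0.4436, 0.0145, 0.0997]
tool_rot: [1.876, 2.517, 0.005]
wrist_force: [-0.3, 0.1, -0.1]
gripper_width: 0.0148
gripper_force: 0.0
```

Run:
```python
import numpy as np
from go import go
a=np.radians(16.56); c=np.array([.5541,.1957]); y=np.array([-np.sin(a),np.cos(a)])
print(c+.024*y,c-.024*y)
go(*(c+.024*y),.10,16.6)
```

```text
[0.54725954 0.21870452] [0.56094046 0.17269548]
pos [443.6  14.5  99.7] shift mm [166.1 157.7   0.3] turn 0.01 tilt 0.22 w 14.8 F [-0.3  0.1 -0.1] t 5.1
```

The grip came up empty (14.7 mm), so I look again.

Run:
```python
from cell import *
from h import *
for n in("top","side"):
    c=capture(n); np.savez(n+"1.npz",**c)
s=load("side1")["image"]
a=cv2.resize(s[120:270,170:330],None,fx=4,fy=4,interpolation=cv2.INTER_CUBIC)
cv2.imwrite("pics/s1.png",np.clip(a[:,:,::-1]*1.5,0,255).astype(np.uint8))
c=load("side1")
for nm,f,b in(("g",G,(210,215,280,280)),("b",B,(270,214,305,236))):
    m,ce,ar=blob(c,f,b); print(nm,ce,ar,ray(c,*ce,.012),np.percentile(world(c,m)[:,2],[5,50,95]))
```

```text
g [237.67901235 244.7037037 ] 81 [0.44227826 0.01482845 0.012     ] [0.00584387 0.01565292 0.01975139]
b [292.46052632 224.34210526] 76 [0.60075785 0.0088485  0.012     ] [0.00441347 0.01595324 0.02017562]
```

View pics/s1.png

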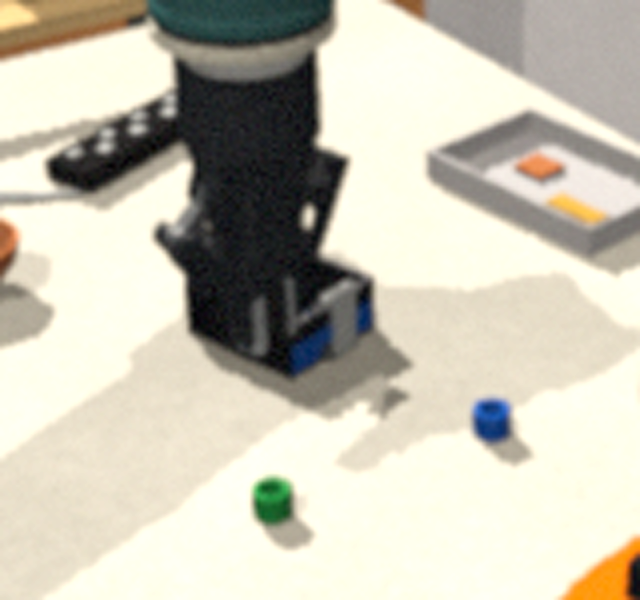

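The green blank stands untouched at crop (272,498), so the fingers never met it. I check with depth where the fingertips really are.

Run:
```python
from h import *
for n in("side1","top1"):
    c=load(n); Z=c["z_map"]; W=np.full(Z.shape+(3,),np.nan); W[Z>0]=world(c,(Z>0))
    k=(np.hypot(W[...,0]-.443,W[...,1]-.0145)<.09)&(W[...,2]>.07)
    for lo in np.arange(.07,.26,.02):
        q=W[k&(W[...,2]>=lo)&(W[...,2]<lo+.02)]
        if len(q): print(n,round(lo,2),len(q),np.round(q.min(0),3),np.round(q.max(0),3))
    p=c["R"]@[.4436,.0145,.0997]+c["t"]; print("tcp px",p[0]/p[2]*c["fx"]+c["cx"],p[1]/p[2]*c["fy"]+c["cy"])
```

```text
side1 0.11 19 [ 0.429 -0.001  0.125] [0.455 0.019 0.13 ]
side1 0.13 127 [ 0.42  -0.003  0.13 ] [0.466 0.02  0.15 ]
side1 0.15 125 [ 0.415 -0.007  0.15 ] [0.475 0.025 0.17 ]
side1 0.17 236 [ 0.395 -0.012  0.17 ] [0.493 0.034 0.19 ]
side1 0.19 321 [ 0.383 -0.016  0.19 ] [0.504 0.031 0.21 ]
side1 0.21 400 [ 0.378 -0.019  0.21 ] [0.507 0.038 0.23 ]
side1 0.23 213 [ 0.4   -0.011  0.23 ] [0.484 0.015 0.25 ]
side1 0.25 262 [ 0.404 -0.027  0.25 ] [0.474 0.029 0.27 ]
tcp px 236.2579985824274 214.2697002604938
top1 0.21 43 [0.495 0.017 0.217] [0.507 0.042 0.229]
tcp px 282.6564363771218 254.56419691082354
```

The visible tips end near z = 0.125 while the TCP reads 0.100, so the fingertips are about 25 mm short of the stated TCP. I descend lower and measure the tips against the blank before closing.

Request:
drive_tool(
  motion=[
    [0, -1, 30, 0, 0, 0],
    [0, 0, 30, 0, 0, 0],
    [0, 0, 25, 0, 0, 0],
    [0, 0, 10, 0, 0, 0],
    [0, 0, 0, 0, 0, 0],
  ],
  gripper=44,
)

```text
time_s: 5.82
eef_pos: [0.4411, 0.0136, 0.0021]
tool_rot: [-1.877, -2.518, 0.002]
wrist_force: [0.1, -0.2, 1.3]
gripper_width: 0.0443
gripper_force: 0.0
```

Request:
drive_tool(
  motion=[
    [0, 0, 6, 0, 0, 0],
    [0, 0, 6, 0, 0, 0],
    [0, 0, 0, 0, 0, 0],
  ],
)

```text
time_s: 6.2
eef_pos: [0.4414, 0.0139, -0.0096]
tool_rot: [-1.877, -2.519, 0.0]
wrist_force: [0.3, -0.3, 0.1]
gripper_width: 0.0436
gripper_force: 0.0
```

Run:
```python
from h import *
from cell import *
c=capture("side"); o=observe(); print(o["eef_pos"],o["wrist_force"])
Z=c["z_map"]; W=np.full(Z.shape+(3,),np.nan); W[Z>0]=world(c,(Z>0))
k=(np.hypot(W[...,0]-.443,W[...,1]-.0145)<.07)&(W[...,2]>.004)&(c["image"].max(2)<90)&~G(*[c["image"][...,i].astype(int) for i in range(3)])
for lo in np.arange(0.004,.06,.008):
    q=W[k&(W[...,2]>=lo)&(W[...,2]<lo+.008)]
    if len(q): print(round(lo,3),len(q),np.round(q.min(0),3),np.round(q.max(0),3))
a=cv2.resize(c["image"][190:265,195:285],None,fx=7,fy=7,interpolation=cv2.INTER_CUBIC)
cv2.imwrite("pics/s2.png",np.clip(a[:,:,::-1]*1.8,0,255).astype(np.uint8))
```

```text
[ 0.441469    0.01389244 -0.00947223] [ 0.21838628 -0.07245721  0.27526695]
0.004 4 [0.431 0.005 0.004] [0.449 0.014 0.012]
0.012 2 [0.448 0.004 0.015] [0.448 0.005 0.018]
0.02 14 [ 0.416 -0.007  0.023] [0.468 0.024 0.028]
0.028 38 [ 0.408 -0.008  0.029] [0.471 0.026 0.036]
0.036 41 [ 0.407 -0.008  0.036] [0.469 0.027 0.044]
0.044 44 [ 0.407 -0.006  0.044] [0.47  0.027 0.052]
0.052 34 [ 0.409 -0.006  0.052] [0.473 0.027 0.059]
```

View pics/s2.png

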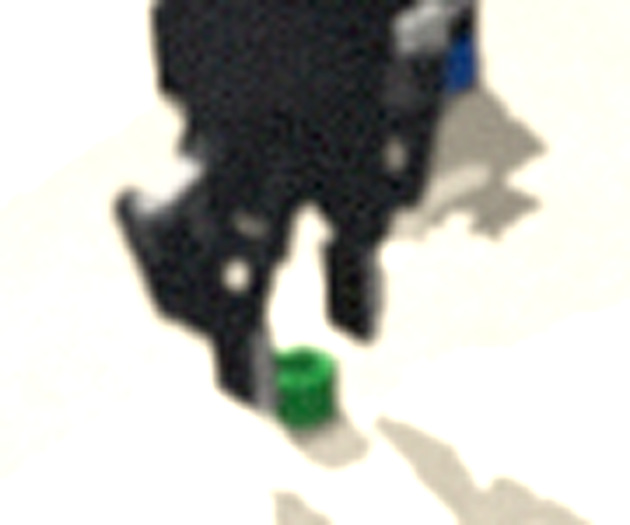

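At TCP z = -9.5 mm and 44 mm opening the tips are at about z = 24 mm, either side of the blank at crop (300,385). The tips therefore sit about 33 mm short here. I lower by 13 mm and close.

Request:
drive_tool(
  motion=[
    [1, 0, 5, 0, 0, 0],
    [0, 0, 5, 0, 0, 0],
    [0, 0, 3, 0, 0, 0],
    [0, 0, 0, 0, 0, 0],
  ],
)

```text
time_s: 6.75
eef_pos: [0.441, 0.0148, -0.0227]
tool_rot: [-1.877, -2.519, 0.001]
wrist_force: [0.5, -0.4, -1.4]
gripper_width: 0.0438
gripper_force: 0.0
```

Request:
drive_tool(
  motion=[
    [0, 0, 0, 0, 0, 0],
    [0, 0, 0, 0, 0, 0],
    [0, 0, 0, 0, 0, 0],
    [0, 0, 0, 0, 0, 0],
    [0, 0, 0, 0, 0, 0],
    [0, 0, 0, 0, 0, 0],
  ],
  gripper=15,
)

```text
time_s: 7.5
eef_pos: [0.4413, 0.0149, -0.0223]
tool_rot: [1.877, 2.519, 0.0]
wrist_force: [-0.7, -0.1, 5.2]
gripper_width: 0.0243
gripper_force: 24.6
```

Gripped (24.3 mm, 25 N). I lift and carry it to the green bay.

Request:
drive_tool(
  motion=[
    [0, 0, -10, 0, 0, 0],
    [0, 0, -30, 0, 0, 0],
    [0, 0, -35, 0, 0, 0],
    [15, 15, -25, 0, 0, 0],
    [25, 25, 0, 0, 0, 0],
    [30, 30, 0, 0, 0, 0],
    [30, 30, 0, 0, 0, 0],
    [30, 28, 0, 0, 0, 0],
  ],
)

```text
time_s: 8.5
eef_pos: [0.5273, 0.1773, 0.0782]
tool_rot: [1.877, 2.519, 0.0]
wrist_force: [-0.6, -0.7, 0.3]
gripper_width: 0.0246
gripper_force: 24.8
```

Request:
drive_tool(
  motion=[
    [22, 20, 0, 0, 0, 0],
    [13, 12, 0, 0, 0, 0],
    [0, 0, 0, 0, 0, 0],
    [0, 0, 0, 0, 0, 0],
  ],
)

```text
time_s: 9.0
eef_pos: [0.5471, 0.2174, 0.0776]
tool_rot: [1.879, 2.518, -0.001]
wrist_force: [0.4, -0.9, -0.8]
gripper_width: 0.0241
gripper_force: 24.8
```

```bash
python3 go.py .5473 .2187 -.017 16.6
```

```text
pos [547.1 217.4  77.6] shift mm [ 1.2  0.6 94.6] turn -0.06 tilt 0.04 w 24.1 F [ 0.4 -0.9 -0.8] t 9.0
```

Request:
drive_tool(
  motion=[
    [0, 0, 20, 0, 0, 0],
    [1, 0, 30, 0, 0, 0],
    [0, 0, 20, 0, 0, 0],
    [0, 0, 12, 0, 0, 0],
    [0, 0, 0, 0, 0, 0],
  ],
)

```text
time_s: 9.62
eef_pos: [0.5468, 0.2192, -0.0051]
tool_rot: [-1.878, -2.518, 0.002]
wrist_force: [0.3, 1.0, 0.2]
gripper_width: 0.0243
gripper_force: 24.8
```

Request:
drive_tool(
  motion=[
    [0, 0, 4, 0, 0, 0],
    [0, 0, 4, 0, 0, 0],
    [0, 0, 2, 0, 0, 0],
    [0, 0, 0, 0, 0, 0],
  ],
)

```text
time_s: 10.12
eef_pos: [0.5471, 0.2197, -0.0145]
tool_rot: [1.877, 2.519, -0.0]
wrist_force: [0.1, 0.7, -0.9]
gripper_width: 0.0244
gripper_force: 24.8
```

No contact. I release with a modest opening, then rise and go for the blue blank.

Request:
drive_tool(
  motion=[
    [0, 0, 0, 0, 0, 0],
    [0, 0, 0, 0, 0, 0],
    [0, 0, 0, 0, 0, 0],
    [0, 0, 0, 0, 0, 0],
  ],
  gripper=38,
)

```text
time_s: 10.62
eef_pos: [0.5471, 0.2197, -0.0145]
tool_rot: [1.877, 2.519, -0.0]
wrist_force: [0.4, -0.0, -0.4]
gripper_width: 0.0377
gripper_force: 0.0
```

Request:
drive_tool(
  motion=[
    [0, 0, -10, 0, 0, 0],
    [0, 0, -30, 0, 0, 0],
    [0, 0, -35, 0, 0, 0],
    [-15, 5, -20, 0, 0, 0],
    [-30, 0, 0, 0, 0, 0],
    [-40, 0, 0, 0, 0, 0],
    [-40, 0, 0, 0, 0, 0],
    [-40, 0, 0, 0, 0, 0],
  ],
)

```text
time_s: 11.62
eef_pos: [0.5994, 0.0618, 0.0813]
tool_rot: [1.877, 2.519, 0.001]
wrist_force: [0.7, 1.3, 0.3]
gripper_width: 0.0379
gripper_force: 0.0
```

Run:
```python
from h import *
from cell import *
from go import go
c=capture("top"); Z=c["z_map"]; W=np.full(Z.shape+(3,),np.nan); W[Z>0]=world(c,(Z>0))
k=np.zeros(Z.shape,bool); k[180:250,180:255]=1
k&=(W[...,2]>.017)&(W[...,2]<.03); im=c["image"].astype(int); k&=G(im[...,0],im[...,1],im[...,2])
q=W[k]; a=np.radians(16.56); d=q[:,:2]-[.5541,.1957]
print(len(q),q.mean(0),"case frame",(d@[[np.cos(a),-np.sin(a)],[np.sin(a),np.cos(a)]]).mean(0))
go(.6012,.0085,-.0215,16.6)
```

```text
50 [0.54579232 0.21988448 0.02350583] case frame [-0.00107005  0.0255492 ]
pos [600.6  55.4  81.7] shift mm [-44.9 -12.6 103.3] turn -0.3 tilt 0.18 w 38.3 F [-2.4 -7.3  0.3] t 11.675
```

Green is in its bay (top at 23.5 mm, 1.5 mm off centre). Now blue.

Request:
drive_tool(
  motion=[
    [-20, -6, 10, 0, 0, 0],
    [-20, -6, 30, 0, 0, 0],
    [0, 0, 25, 0, 0, 0],
    [0, 0, 0, 0, 0, 0],
    [0, 0, 0, 0, 0, 0],
  ],
  gripper=44,
)

```text
time_s: 12.3
eef_pos: [0.5996, 0.0215, 0.0167]
tool_rot: [1.876, 2.519, 0.001]
wrist_force: [-0.5, 0.5, 0.5]
gripper_width: 0.0446
gripper_force: 0.0
```

```bash
python3 go.py .6012 .0085 -.0215 16.6
```

```text
pos [599.6  21.5  16.7] shift mm [-13.   -2.2  38.2] turn 0.03 tilt 0.07 w 44.6 F [-0.5  0.5  0.5] t 12.3
```

Request:
drive_tool(
  motion=[
    [-13, -2, 0, 0, 0, 0],
    [0, 0, 10, 0, 0, 0],
    [0, 0, 15, 0, 0, 0],
    [0, 0, 10, 0, 0, 0],
    [0, 0, 3, 0, 0, 0],
    [0, 0, 0, 0, 0, 0],
  ],
)

```text
time_s: 13.05
eef_pos: [0.6007, 0.0082, -0.0227]
tool_rot: [-1.877, -2.519, 0.001]
wrist_force: [-0.1, 0.7, 0.0]
gripper_width: 0.044
gripper_force: 0.0
```

Request:
drive_tool(
  motion=[
    [0, 0, 0, 0, 0, 0],
    [0, 0, 0, 0, 0, 0],
    [0, 0, 0, 0, 0, 0],
    [0, 0, 0, 0, 0, 0],
    [0, 0, 0, 0, 0, 0],
    [0, 0, 0, 0, 0, 0],
  ],
  gripper=15,
)

```text
time_s: 13.8
eef_pos: [0.601, 0.0082, -0.0221]
tool_rot: [1.877, 2.519, 0.001]
wrist_force: [-1.2, -0.4, 6.1]
gripper_width: 0.0242
gripper_force: 25.9
```

Request:
drive_tool(
  motion=[
    [0, 0, -10, 0, 0, 0],
    [0, 0, -30, 0, 0, 0],
    [0, 0, -35, 0, 0, 0],
    [0, 0, -25, 0, 0, 0],
    [0, 0, 0, 0, 0, 0],
    [0, 0, 0, 0, 0, 0],
  ],
)

```text
time_s: 14.55
eef_pos: [0.6004, 0.0083, 0.0773]
tool_rot: [-1.877, -2.519, 0.0]
wrist_force: [-0.7, 0.6, -1.4]
gripper_width: 0.0241
gripper_force: 25.2
```

```bash
python3 go.py .5609 .1727 -.0135 16.6
```

```text
pos [600.4   8.3  77.3] shift mm [168.8   9.1  90.8] turn 0.01 tilt 0.02 w 24.1 F [-0.7  0.6 -1.4] t 14.55
```

Request:
drive_tool(
  motion=[
    [25, 2, 0, 0, 0, 0],
    [35, 2, 0, 0, 0, 0],
    [35, 2, 0, 0, 0, 0],
    [35, 2, 0, 0, 0, 0],
    [25, 1, 0, 0, 0, 0],
    [13, 0, 0, 0, 0, 0],
    [0, 0, 0, 0, 0, 0],
    [0, 0, 0, 0, 0, 0],
  ],
)

```text
time_s: 15.55
eef_pos: [0.5616, 0.1704, 0.0774]
tool_rot: [1.879, 2.517, -0.001]
wrist_force: [0.1, -0.0, -0.2]
gripper_width: 0.0239
gripper_force: 25.2
```

Request:
drive_tool(
  motion=[
    [0, 0, 20, 0, 0, 0],
    [0, 0, 30, 0, 0, 0],
    [0, 0, 20, 0, 0, 0],
    [0, 0, 12, 0, 0, 0],
    [0, 0, 0, 0, 0, 0],
  ],
)

```text
time_s: 16.18
eef_pos: [0.5612, 0.1714, -0.0052]
tool_rot: [-1.878, -2.518, 0.002]
wrist_force: [-0.2, -0.4, 0.4]
gripper_width: 0.0241
gripper_force: 25.2
```

```bash
python3 go.py .5609 .1727 -.0145 16.6
```

```text
pos [561.2 171.4  -5.2] shift mm [1.4 0.1 9.3] turn -0.01 tilt 0.07 w 24.1 F [-0.2 -0.4  0.4] t 16.175
```

Request:
drive_tool(
  motion=[
    [0, 0, 4, 0, 0, 0],
    [0, 0, 5, 0, 0, 0],
    [0, 0, 0, 0, 0, 0],
  ],
)

```text
time_s: 16.55
eef_pos: [0.5613, 0.1718, -0.0136]
tool_rot: [-1.877, -2.519, 0.0]
wrist_force: [-0.5, -0.2, -0.5]
gripper_width: 0.0243
gripper_force: 25.2
```

Request:
drive_tool(
  motion=[
    [0, 0, 0, 0, 0, 0],
    [0, 0, 0, 0, 0, 0],
    [0, 0, 0, 0, 0, 0],
    [0, 0, -10, 0, 0, 0],
    [0, 0, -30, 0, 0, 0],
    [0, 0, -35, 0, 0, 0],
    [0, 0, -25, 0, 0, 0],
  ],
  gripper=38,
)

```text
time_s: 17.42
eef_pos: [0.5618, 0.1719, 0.0887]
tool_rot: [1.877, 2.518, 0.002]
wrist_force: [0.1, -0.9, 0.2]
gripper_width: 0.0381
gripper_force: 0.0
```

Request:
drive_tool(
  motion=[
    [-25, -7, 0, 0, 0, 0],
    [-38, -11, 0, 0, 0, 0],
    [-38, -11, 0, 0, 0, 0],
    [-38, -11, 0, 0, 0, 0],
    [-38, -11, 0, 0, 0, 0],
    [-38, -11, 0, 0, 0, 0],
    [-38, -11, 0, 0, 0, 0],
    [-38, -11, 0, 0, 0, 0],
  ],
  gripper=44,
)

```text
time_s: 18.42
eef_pos: [0.5641, -0.1324, 0.0873]
tool_rot: [1.877, 2.519, 0.001]
wrist_force: [0.5, 0.3, -0.3]
gripper_width: 0.0437
gripper_force: 0.0
```

Request:
drive_tool(
  motion=[
    [-38, -11, 0, 0, 0, 0],
    [-25, -8, 0, 0, 0, 2],
    [-5, -1, 0, 0, 0, 0],
    [0, 0, 0, 0, 0, 0],
    [0, 0, 0, 0, 0, 0],
  ],
)

```text
time_s: 19.05
eef_pos: [0.5644, -0.2007, 0.0867]
tool_rot: [-1.919, -2.487, -0.001]
wrist_force: [0.1, -0.7, 0.0]
gripper_width: 0.0441
gripper_force: 0.0
```

Run:
```python
from h import *
from cell import *
from go import go
c=capture("top"); Z=c["z_map"]; W=np.full(Z.shape+(3,),np.nan); W[Z>0]=world(c,(Z>0))
im=c["image"].astype(int); a=np.radians(16.56)
for f in(G,B):
    k=np.zeros(Z.shape,bool); k[180:250,180:255]=1
    k&=(W[...,2]>.017)&(W[...,2]<.03)&f(im[...,0],im[...,1],im[...,2]); q=W[k]
    if len(q): print(len(q),(q[:,:2]-[.5541,.1957]).mean(0)@[[np.cos(a),-np.sin(a)],[np.sin(a),np.cos(a)]],q[:,2].mean())
go(.5642,-.2013,0.0,14.45)
```

```text
63 [0.00084261 0.02023142] 0.02381542990038615
51 [ 0.00023616 -0.02438213] 0.02229236854837152
pos [ 564.4 -200.8   86.6] shift mm [-0.5 -0.4 86.6] turn 0.25 tilt 0.02 w 43.5 F [-0.2 -0.3  0.6] t 19.1
```

Both blanks are in their bays. Next I grasp the cover handle, tips just above the plate.

Request:
drive_tool(
  motion=[
    [-0.5, -0.5, 20, 0, 0, 0],
    [0, 0, 30, 0, 0, 0],
    [0, 0, 25, 0, 0, 0],
    [0, 0, 8, 0, 0, 0],
    [0, 0, 0, 0, 0, 0],
  ],
  gripper=40,
)

```text
time_s: 19.73
eef_pos: [0.5635, -0.2025, 0.0032]
tool_rot: [-1.92, -2.485, 0.001]
wrist_force: [0.1, 0.5, 1.6]
gripper_width: 0.04
gripper_force: 0.0
```

Request:
drive_tool(
  motion=[
    [0, 0, 0, 0, 0, 0],
    [0, 0, 0, 0, 0, 0],
    [0, 0, 0, 0, 0, 0],
    [0, 0, 0, 0, 0, 0],
    [0, 0, 0, 0, 0, 0],
    [0, 0, 0, 0, 0, 0],
    [0, 0, 0, 0, 0, 0],
  ],
  gripper=5,
  squeeze=80,
)

```text
time_s: 20.6
eef_pos: [0.5644, -0.2028, 0.0044]
tool_rot: [1.92, 2.485, 0.001]
wrist_force: [-0.8, 0.5, 6.9]
gripper_width: 0.0115
gripper_force: 80.9
```

```bash
python3 go.py .5642 -.2013 .1 14.45
```

```text
pos [ 564.4 -202.8    4.4] shift mm [  1.4   0.3 -95.6] turn 0.16 tilt 0.08 w 11.5 F [-0.8  0.5  6.9] t 20.6
```

Gripped the handle firmly, tips on the plate. I lift and carry it over the case.

Request:
drive_tool(
  motion=[
    [0, 0, -5, 0, 0, 0],
    [0, 0, -15, 0, 0, 0],
    [0, 0, -30, 0, 0, 0],
    [0, 0, -30, 0, 0, 0],
    [0, 0, -20, 0, 0, 0],
    [15, 4, 0, 0, 0, 0],
    [28, 6, 0, 0, 0, 0],
    [34, 8, 0, 0, 0, 0],
  ],
)

```text
time_s: 21.6
eef_pos: [0.561, -0.1219, 0.1025]
tool_rot: [-1.921, -2.485, 0.001]
wrist_force: [0.3, 0.6, -0.7]
gripper_width: 0.012
gripper_force: 80.1
```

Request:
drive_tool(
  motion=[
    [36, 8, 0, 0, 0, 0],
    [36, 8, 0, 0, 0, 0],
    [36, 8, 0, 0, 0, 0],
    [36, 8, 0, 0, 0, 0],
    [36, 8, 0, 0, 0, 0],
    [36, 8, 0, 0, 0, 0],
    [36, 8, 0, 0, 0, 0],
    [28, 7, 0, 0, 0, 0],
  ],
)

```text
time_s: 22.6
eef_pos: [0.5507, 0.1659, 0.1024]
tool_rot: [-1.918, -2.487, 0.002]
wrist_force: [0.0, -0.1, -0.5]
gripper_width: 0.0121
gripper_force: 80.1
```

Request:
drive_tool(
  motion=[
    [15, 5, 0, 0, 0, 0],
    [10, 3, 0, 0, 0, 0],
    [0, 0, 0, 0, 0, -1],
    [0, 0, 0, 0, 0, -1],
    [0, 0, 0, 0, 0, 0],
    [0, 0, 0, 0, 0, 0],
  ],
)

```text
time_s: 23.35
eef_pos: [0.5537, 0.189, 0.1036]
tool_rot: [1.878, 2.518, -0.0]
wrist_force: [0.3, -0.3, -1.0]
gripper_width: 0.0119
gripper_force: 80.1
```

Run:
```python
from h import *
from cell import *
from go import go
go(.5541,.1957,.06,16.56)
for n in("top","side"):
    c=capture(n); np.savez(n+"3.npz",**c)
c=load("top3"); Z=c["z_map"]; W=np.full(Z.shape+(3,),np.nan); W[Z>0]=world(c,(Z>0))
im=c["image"].astype(int); k=O(im[...,0],im[...,1],im[...,2]-0)|O(im[...,0]*2,im[...,1]*2,im[...,2]*2)
k&=(W[...,2]>.09)&(np.hypot(W[...,0]-.554,W[...,1]-.196)<.1); print(k.sum(), np.percentile(W[k][:,2],[5,50,95]) if k.any() else "", cv2.minAreaRect((W[k][:,:2]*1000).astype(np.float32)))
c=load("side3")
a=cv2.resize(c["image"][100:250,160:320],None,fx=4,fy=4,interpolation=cv2.INTER_CUBIC)
b=cv2.resize(load("top3")["image"][165:255,170:270],None,fx=6,fy=6,interpolation=cv2.INTER_CUBIC)
a=cv2.resize(a,(420,394)); b=cv2.resize(b,(380,342)); b=cv2.copyMakeBorder(b,0,52,0,0,cv2.BORDER_CONSTANT)
cv2.imwrite("pics/s3.png",np.clip(np.hstack([a,b])[:,:,::-1]*1.6,0,255).astype(np.uint8))
```

```text
pos [553.7 189.  103.6] shift mm [ 6.3  2.3 43.6] turn -0.0 tilt 0.01 w 11.9 F [ 0.3 -0.3 -1. ] t 23.35
348 [0.11674253 0.12053347 0.1243659 ] ((561.134765625, 144.59632873535156), (41.9188346862793, 90.32085418701172), 88.70670318603516)
```

View pics/s3.png

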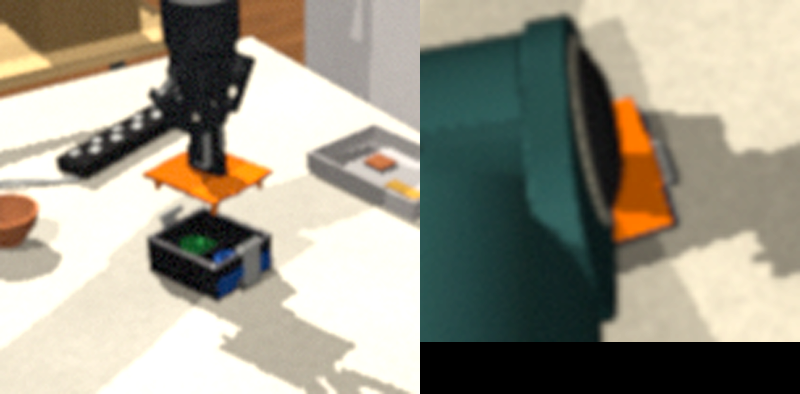

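The cover is held level (plate corners at (145,173), (213,205), (270,172)) above the case, both blanks visible inside. I measure cover and case rim from the same side view to get their relative offset.

Run:
```python
from h import *
from cell import *
def rects(c,sel,lo,hi):
    Z=c["z_map"]; W=np.full(Z.shape+(3,),np.nan); W[Z>0]=world(c,(Z>0))
    k=sel(c["image"].astype(int))&(W[...,2]>lo)&(W[...,2]<hi)&(np.hypot(W[...,0]-.554,W[...,1]-.19)<.085)
    n,l,s,ce=cv2.connectedComponentsWithStats(k.astype(np.uint8),connectivity=8); k=l==1+s[1:,4].argmax()
    q=W[k]; r=cv2.minAreaRect((q[:,:2]*1000).astype(np.float32)); print(len(q),np.round(np.percentile(q[:,2],[2,50,98]),4),r)
    return q
s3,s0=load("side3"),load("side0")
org=lambda im:(im[...,0]>1.7*im[...,1])&(im[...,0]>60)
print("cover");q=rects(s3,org,.108,.14)
print("case rim s0");rects(s0,lambda im:im[...,0]>-1,.037,.060); print("case rim s3");rects(s3,lambda im:im[...,0]>-1,.037,.060)
```

```text
cover
422 [0.1173 0.1199 0.1254] ((551.0638427734375, 186.85621643066406), (85.78617858886719, 100.11803436279297), 14.763632774353027)
case rim s0
281 [0.0372 0.0407 0.0536] ((553.3056030273438, 193.0728302001953), (91.8117446899414, 122.64118957519531), 15.197216033935547)
case rim s3
278 [0.0371 0.0407 0.054 ] ((553.431884765625, 192.92153930664062), (93.15997314453125, 122.40467834472656), 18.724445343017578)
```

Request:
drive_tool(
  motion=[
    [5, 2.3, 10, 0, 0, 0],
    [0, 0, 15, 0, 0, 0],
    [0, 0, 15, 0, 0, 0],
    [0, 0, 0, 0, 0, 0],
    [0, 0, 0, 0, 0, 0],
  ],
)

```text
time_s: 24.08
eef_pos: [0.5545, 0.1948, 0.0636]
tool_rot: [1.878, 2.519, -0.0]
wrist_force: [0.7, -0.1, -0.9]
gripper_width: 0.012
gripper_force: 80.1
```

Run:
```python
import numpy as np
from go import go
a=np.radians(16.56); y=np.array([-np.sin(a),np.cos(a)])
go(*(np.array([.5541,.1957])-.0014*y),.0414,16.56)
```

```text
pos [554.5 194.8  63.6] shift mm [-0.4 -0.1 22.2] turn 0.03 tilt 0.01 w 12.0 F [ 0.7 -0.1 -0.9] t 24.075
```

Request:
drive_tool(
  motion=[
    [0, 0, 8, 0, 0, 0],
    [0, 0, 6, 0, 0, 0],
    [0, 0, 3, 0, 0, 0],
    [0, 0, 0, 0, 0, 0],
    [0, 0, 0, 0, 0, 0],
  ],
)

```text
time_s: 24.7
eef_pos: [0.5545, 0.1949, 0.0466]
tool_rot: [1.877, 2.519, 0.0]
wrist_force: [0.5, 0.1, 0.0]
gripper_width: 0.012
gripper_force: 80.1
```

Request:
drive_tool(
  motion=[
    [0, 0, 2, 0, 0, 0],
    [0, 0, 2, 0, 0, 0],
    [0, 0, 0, 0, 0, 0],
    [0, 0, 0, 0, 0, 0],
  ],
)

```text
time_s: 25.2
eef_pos: [0.5544, 0.1949, 0.0425]
tool_rot: [1.877, 2.519, -0.0]
wrist_force: [-0.5, 0.7, 0.5]
gripper_width: 0.012
gripper_force: 80.1
```

Pins are entering freely. I keep lowering and watch the force.

Request:
drive_tool(
  motion=[
    [0, 0, 2, 0, 0, 0],
    [0, 0, 1, 0, 0, 0],
    [0, 0, 0, 0, 0, 0],
    [0, 0, 0, 0, 0, 0],
  ],
  squeeze=110,
)

```text
time_s: 25.7
eef_pos: [0.5537, 0.1963, 0.0394]
tool_rot: [-1.875, -2.519, -0.001]
wrist_force: [-2.9, 7.1, -0.2]
gripper_width: 0.0108
gripper_force: 112.5
```

Request:
drive_tool(
  motion=[
    [0, 0, 1, 0, 0, 0],
    [0, 0, 1, 0, 0, 0],
    [0, 0, 0, 0, 0, 0],
    [0, 0, 0, 0, 0, 0],
  ],
)

```text
time_s: 26.2
eef_pos: [0.5541, 0.197, 0.0381]
tool_rot: [-1.875, -2.519, -0.003]
wrist_force: [-5.8, 9.1, 11.9]
gripper_width: 0.0113
gripper_force: 114.2
```

Request:
drive_tool(
  motion=[
    [0, 0, 1, 0, 0, 0],
    [0, 0, 1, 0, 0, 0],
    [0, 0, 0, 0, 0, 0],
    [0, 0, 0, 0, 0, 0],
  ],
)

```text
time_s: 26.7
eef_pos: [0.5546, 0.1974, 0.0363]
tool_rot: [-1.875, -2.52, -0.004]
wrist_force: [-4.2, 10.1, 12.3]
gripper_width: 0.0107
gripper_force: 114.2
```

A sideways push of about 11 N toward the green end shows the cover sits 2 to 3 mm too far toward blue. I ease it that way.

Request:
drive_tool(
  motion=[
    [1, 0, 0, 0, 0, 0],
    [1, 0, 0, 0, 0, 0],
    [0.5, 0, 0, 0, 0, 0],
    [0, 0, 0, 0, 0, 0],
    [0, 0, 0, 0, 0, 0],
  ],
)

```text
time_s: 27.32
eef_pos: [0.5543, 0.198, 0.0362]
tool_rot: [1.876, 2.519, 0.002]
wrist_force: [0.1, 2.7, 9.0]
gripper_width: 0.0112
gripper_force: 113.6
```

```bash
python3 go.py .5541 .1957 .0414 16.6
```

```text
pos [554.3 198.   36.2] shift mm [-2.2 -0.8 -5.2] turn 0.03 tilt 0.1 w 11.2 F [0.1 2.7 9. ] t 27.325
```

Request:
drive_tool(
  motion=[
    [0.5, 0, 1, 0, 0, 0],
    [0, 0, 1, 0, 0, 0],
    [0, 0, 0, 0, 0, 0],
    [0, 0, 0, 0, 0, 0],
  ],
)

```text
time_s: 27.82
eef_pos: [0.5538, 0.1986, 0.0337]
tool_rot: [1.877, 2.519, 0.002]
wrist_force: [1.3, 5.0, 1.4]
gripper_width: 0.0111
gripper_force: 112.6
```

Request:
drive_tool(
  motion=[
    [0, 0, 1, 0, 0, 0],
    [0, 0, 1, 0, 0, 0],
    [0, 0, 0, 0, 0, 0],
    [0, 0, 0, 0, 0, 0],
  ],
)

```text
time_s: 28.32
eef_pos: [0.554, 0.1981, 0.0319]
tool_rot: [1.877, 2.519, 0.002]
wrist_force: [0.8, 2.4, 6.7]
gripper_width: 0.011
gripper_force: 113.3
```

Request:
drive_tool(
  motion=[
    [0, 0, 1, 0, 0, 0],
    [0, 0, 1, 0, 0, 0],
    [0, 0, 0, 0, 0, 0],
    [0, 0, 0, 0, 0, 0],
  ],
)

```text
time_s: 28.82
eef_pos: [0.554, 0.1981, 0.0301]
tool_rot: [1.877, 2.519, 0.002]
wrist_force: [-0.8, 2.1, 10.3]
gripper_width: 0.0111
gripper_force: 113.8
```

The force peaked near 12 N, dropped, then rose to 10 N, as a snap followed by pressing the rim would. I verify the height and level with the camera.

Run:
```python
from h import *
from cell import *
c=capture("side"); o=observe(); print(o["eef_pos"],o["wrist_force"],o["gripper_width"])
Z=c["z_map"]; W=np.full(Z.shape+(3,),np.nan); W[Z>0]=world(c,(Z>0)); im=c["image"].astype(int)
k=(im[...,0]>1.7*im[...,1])&(im[...,0]>60)&(np.hypot(W[...,0]-.554,W[...,1]-.195)<.085)&(W[...,2]>.03)
q=W[k]; q=q[q[:,2]>np.median(q[:,2])-.004]; A=np.c_[q[:,:2]-q[:,:2].mean(0),np.ones(len(q))]
print(len(q),"plane (slope x,y; z)",np.linalg.lstsq(A,q[:,2],rcond=None)[0],cv2.minAreaRect((q[:,:2]*1000).astype(np.float32)))
a=cv2.resize(c["image"][150:235,195:290],None,fx=7,fy=7,interpolation=cv2.INTER_CUBIC)
cv2.imwrite("pics/s4.png",np.clip(a[:,:,::-1]*1.7,0,255).astype(np.uint8)[:600])
```

```text
[0.55402504 0.19815578 0.03012479] [ 0.06871331  1.19379063 10.54716096] 0.011095219181869537
438 plane (slope x,y; z) [ 0.02131435 -0.01510772  0.04697123] ((552.1826171875, 194.30349731445312), (85.75775146484375, 103.09722137451172), 17.27606964111328)
```

View pics/s4.png

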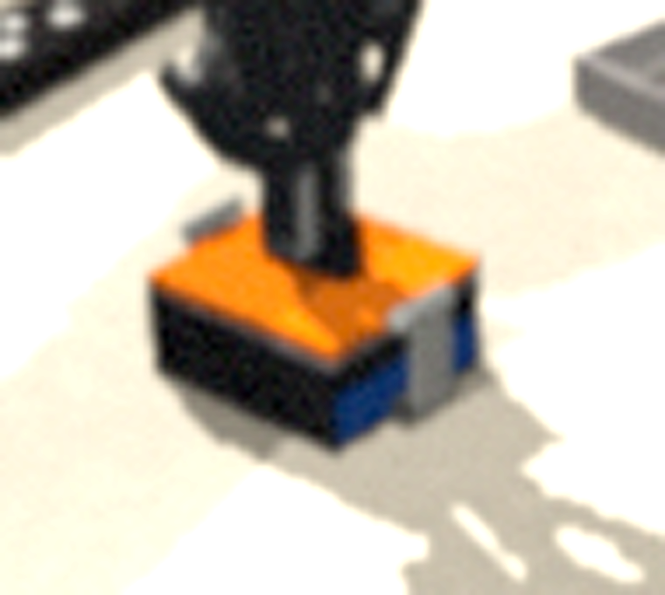

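The cover is flush and square on the case, both clips over its edges (crop (210,220) and (425,310)). The plate top is at about 47 mm, so the rim is sunk about 1 mm at 10.5 N. I let it settle briefly, then hand in.

Request:
drive_tool(
  motion=[
    [0, 0, 0.3, 0, 0, 0],
    [0, 0, 0, 0, 0, 0],
    [0, 0, 0, 0, 0, 0],
    [0, 0, 0, 0, 0, 0],
    [0, 0, 0, 0, 0, 0],
  ],
)

```text
time_s: 29.5
eef_pos: [0.554, 0.1982, 0.0299]
tool_rot: [1.878, 2.519, 0.002]
wrist_force: [-1.1, 2.2, 12.3]
gripper_width: 0.0113
gripper_force: 113.9
```

```bash
python3 -c "
from cell import *
o=observe(); print(o['wrist_force'],o['eef_pos'],abs(o['dq']).max())
print(hand_in())"
```

```text
[-1.0526466   2.16480875 12.30952666] [0.55398193 0.1981624  0.02987699] 0.001701159163040045
the job is handed in; nothing more can be done
None
```

Job handed in at 29.5 s: both blanks in their own bays, the cover snapped home and held down with about 12 N; the hand-in call returned no verdict, so success isn't confirmed.

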